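# Knock out an embedded specimen and hold it up on its side

## Robot

A 6-joint arm with a two-finger parallel gripper is mounted at the origin on a cart in front of the work surface, level with it; the furniture and walls round the work are solid. World frame = base frame: x ahead of the robot, y to its left, z up, the work surface at z = 0. Lengths are in m, angles in rad, forces in N, time in s.
With the tool pointing down it reaches from about 0.25 to 0.775 m from the base axis. Payload 4 kg.
Tool frame: the origin (TCP) lies at the very end of the fingers, on their centre line; the grasp point (between the pads) lies 19 mm behind it (robot.hold_point_z is the distance from the TCP to the grasp point, in m); z points along the fingers, y is the line along which they close (so a half turn about z gives the same grasp; the last joint's range is limited). The gripper opens to 94 mm and grips with 3 to 60 N. Pads are 16 mm wide; open, the fingers measure 119 mm over their backs; the gripper's body (75 mm by 177 mm) begins 78 mm behind the grasp point.
Start: joints at [-1.338, 0.087, 1.371, -0, 1.684, -0.103], TCP at [0.181, -0.519, 0.206] pointing down, gripper open.
Joint ranges: [-3.1, 3.1], [-0.76, 2.03], [0.27, 2.55], [-1.08, 4.22], [0.17, 2.65], [-2.57, 2.57]. Speed limits (rad/s): [2.79, 2.79, 3.14, 3.14, 3.14, 3.14].

## Interface

Orientations are given as [roll, pitch, yaw] about the fixed x, y, z axes, in that order (R = Rz(yaw) Ry(pitch) Rx(roll)).
In Python, from bench import robot gives the robot as it stands.
- The arm moves only by the tool carry_out, never from a script. Its argument "steps" is a list of rows, each a list of 3 entries, a list of its own where there are three numbers: the shift along the tool's x, y, z in m, then the turn about the tool's z in units of 10 degrees (1.0 is 10 degrees), then the closure, from -1 (fully open) to 1 (shut). In form: [[[tx, ty, tz], roll, jaw], ...]. A call has 1 to 10 rows; each row is the pose to reach, as a shift and turn from the pose commanded when the call began, along the tool's axes at that moment; what a row does not reach only later rows make up. A row lasts 1/8 s, in which the tool goes at most 62.5 mm and 10.7 degrees, less where a joint would pass 70% of its speed; a pose out of reach is approached as far as the arm can. A call with a gripper value outside its range is refused whole. The fingers move at their own pace and stop on an object; the grip force is fixed at half the most. Time passes only in rows, so rows that repeat a pose let the fingers close. It gives the time, the measured TCP pose, the force, the opening and the grip force at its end, in the units of the state.
- robot.get_obs(): the state, without advancing time (a new reading comes with each control period).
- robot.snapshot(name): name is "side" or "top"; returns a dict with "image" (384x512x3 uint8, red, green, blue), "z_map" (384x512 float32, m along the optical axis (not along the pixel's ray), 0 where there is no reading), "mtx" (3x3 intrinsics, pixels), "D" ([k1, k2, p1, p2, k3] as OpenCV has them; the pictures are not rectified), "R" (3x3) and "t" (3): a world point X has camera coordinates R X + t. Camera axes: x right, y down, z forward; pixel columns grow to the right and rows downward; lengths in m; the calibration is good to about 2 mm. A picture is of the moment at which its call begins.
- robot.close_job(): hands the job in; it is judged then, once.
The state is a dict: "time": time; "joint_positions": joint angles; "qvel": joint speeds; "joint_torque": joint torques, N m; "tool_pos": TCP position; "ee_rot": TCP orientation; "wrist_force": force on the tool from outside, world axes, zero at the start; "wrist_torque": the same for the moment, N m; "width": finger opening in m; "finger_force": force on a finger pad.
Only numpy, scipy, OpenCV 4.12 (cv2) and the standard library are available. Lean on these libraries where they do the work, as an engineer would, in place of code of your own. Each camera call takes 0.05 s, during which the arm holds its last target. There are 200 camera calls.

## Task

A black resin mount has been moulded in the bore of the small mounting mould and sits just below its rim. Press the mould's knock-out lever fully down so that the mount rises out of the bore, take the mount by its sides, draw it straight up and out, and turn it over towards its side, by at least 60 degrees, so that the specimen in its underside can be seen. Finish while still holding it like that in the gripper, still, at least 15 cm above the open bench in front of the instruments; leave the finished mounts, the closure plug and the other loose things where they stand.

Things in the scene. Friction and masses are not known exactly. Their poses are not given: they have to be found in the camera images.
- mould: mounting mould, fixed: grey base plate 120 x 136 x 14 mm with an upright round steel barrel, 72 mm outside diameter, its rim 100 mm above the bench, open vertical bore 35 mm. Origin on the bench under the bore's axis; z up; +y points towards the lever's handle. A ram in the bore carries the mount; only the raised lever's tip is as high as the rim. Screen and instruments stand beyond x = 0.66 m
- bore_mouth (a point): centre of the bore's mouth, level with the barrel's rim (100 mm above the bench)
- lever (a joint): knock-out lever of the mould, rad: 0 = handle up, ram down (the start); grows as the handle is pressed down, to its stop at 0.46, where the ram has risen 22 mm. Friction holds it wherever it is left; it takes about 3 to 5 N on the handle. Pivot 52 mm from the bore's axis along the mould's +y and 50 mm above the bench, hinge axis along the mould's x.
- lever_grip (a point): middle of the lever's black round handle (60 mm long, 23 mm thick, along the lever), on its centre line, 105 mm from the pivot; it starts 81 mm above the bench and ends at 33 mm when the lever is fully down
- mount_center (a point): the mount in the mould: a black round puck, 32 mm diameter, 28 mm high, about 40 g, with a small steel section in its underside; this point is its centre, z its own axis (up in the mould). At the start its top lies 3 mm below the rim; with the lever fully down it stands 19 mm out of the bore, its lowest 9 mm still inside, with about 1.4 mm play all round.
- mount_b_center (a point): a finished mount of the same shape and size, standing on the bench, section upward; centre, 14 mm above the bench. Leave it alone
- mount_c_center (a point): another finished mount of the same shape and size, standing on the bench, section upward; centre, 14 mm above the bench. Leave it alone
- plug_center (a point): closure plug of the mould, a stepped steel knob 54 mm diameter and 41 mm high, standing on the bench; point 20 mm above the bench on its axis. Leave it alone
- timer: small white laboratory timer, 70 x 62 x 18 mm, flat on the bench; origin under its centre. Leave it alone
- jar: white jar with a blue lid, 51 mm diameter, 56 mm high; origin under its centre. Leave it alone
- carton: small white carton, 42 x 52 x 59 mm, on the bench; origin under its centre. Leave it alone
- notebook: dark notebook, 165 x 108 x 20 mm, flat on the bench at the left; origin under its centre. Leave it alone
Not all that is in view belongs to the job. Leave any orange, red or yellow look-alike of the part that bears mount_center alone.

How it is judged:
On the way, in this order (a step that is already met when the one before it is completed fails the run):
1. the lever is pressed fully down and the mount stands out of the bore on the ram (value of joint lever above 0.42 rad and z of mount_center in the frame of bore_mouth between 0.001 and 0.01 m), for 0.2 s.
2. the mount, gripped by the fingers, has been drawn upright clear of the bore (angle between mount_center's own z axis and vertical below 0.5 rad and z of mount_center in the frame of bore_mouth above 0.02 m and contact force between mount and the fingers above 1 N and contact force between mount and mould below 0.05 N), for 0.1 s.
At the end, for the whole second after the job is handed in: the mount from the mould is held by the fingers (over 1 N), clear of the mould and of the instruments at the back (x under 0.66 m), at rest (under 0.03 m/s and 0.3 rad/s), its centre more than 150 mm above the bench and its axis turned 57 to 123 degrees from upright, through the last second (height (world z) of mount_center above 0.15 m and angle between mount_center's own z axis and vertical between 1 and 2.14 rad and contact force between mount and the fingers above 1 N and contact force between mount and mould below 0.05 N and world x of mount_center below 0.66 m and linear speed of mount below 0.03 m/s and angular speed of mount below 0.3 rad/s); the arm keeps its last pose, push and grip.
It fails at once if a finished mount or the closure plug is disturbed (moved more than 20 mm) (distance of any of mount_b_center, mount_c_center, plug_center from where it was at the start of the episode above 0.02 m).
It fails at once if another loose thing is disturbed (moved more than 20 mm) (distance of any of timer, jar, carton, notebook from where it was at the start of the episode above 0.02 m).
It also fails if it takes over 45 s, if anything falls off the work surface, if the arm or the gripper's body presses on something with over 40 N, if the wrist force passes 120 N, or if a joint passes its speed limit or range.

## Working session

There is one attempt and no reset: what is moved stays moved. The work goes in short steps, Python scripts to look and compute and a tool call to move; the robot and the scene stay as the last step left them, time stands still between calls to the robot, and variables do not carry over. Pictures are saved under pics/ and viewed, at most 10 in all, crops included, and the job is handed in when it is done.

Besides the shell and the picture viewer there is one more tool, called after "Request:" as name(argument=value, ...) on one line, values as JSON. carry_out: Moves the arm, as the interface text tells. Its arguments: {"type":"object","properties":{"steps":{"type":"array","items":{"type":"array"}}},"required":["steps"]}

```bash
mkdir -p pics
cat > h.py <<'E'
import numpy as np, cv2
from bench import robot
def snap(n):
    s=robot.snapshot(n); np.savez(f'{n}.npz',**s); return s
def load(n): return dict(np.load(f'{n}.npz'))
def cloud(s):
    z=s['z_map']; h,w=z.shape
    u,v=np.meshgrid(np.arange(w),np.arange(h))
    p=cv2.undistortPoints(np.stack([u,v],-1).reshape(-1,1,2).astype(np.float64),s['mtx'],s['D']).reshape(h,w,2)
    c=np.dstack([p*z[...,None],z]); X=(c-s['t'])@s['R']; X[z==0]=np.nan; return X
def proj(s,P):
    return cv2.projectPoints(np.array(P,float).reshape(-1,1,3),cv2.Rodrigues(s['R'])[0],s['t'],s['mtx'],s['D'])[0].reshape(-1,2)
def save(s,f,crop=None,k=1):
    im=s['image'][...,::-1]
    if crop: a,b,c,d=crop; im=im[b:d,a:c]
    cv2.imwrite(f'pics/{f}.png',cv2.resize(im,None,fx=k,fy=k,interpolation=cv2.INTER_CUBIC))
E
python3 - <<'E'
from h import *
for n in('side','top'):
    s=snap(n); save(s,n+'0',k=1.5); print(n, -s['R'].T@s['t'])
print(robot.get_obs())
E
```

```text
side [ 0.35753606 -0.8327392   0.89014049]
top [0.33876874 0.1277783  1.16298918]
{'time': 0.1, 'joint_positions': array([-1.33809841e+00,  8.78774405e-02,  1.37210628e+00, -1.89814146e-05,
        1.68358466e+00, -1.03093846e-01]), 'qvel': array([-5.83027102e-04, -1.76839013e-03, -4.66491424e-03, -2.95938015e-04,
        1.19888922e-03, -8.83140659e-06]), 'joint_torque': array([ 3.26830115e-03, -3.41251838e+01, -3.03301585e+01,  7.21017667e-02,
        3.03817133e-02, -9.78371168e-05]), 'tool_pos': array([ 0.18111228, -0.51880168,  0.20442161]), 'ee_rot': array([-3.13962548e+00, -1.84559563e-04,  3.35789465e-01]), 'wrist_force': array([ 0.27397844, -0.05584839, -0.74173979]), 'wrist_torque': array([0.01955092, 0.04628635, 0.01697765]), 'finger_force': 0.0, 'width': 0.09387469773576652}
```

View pics/side0.png

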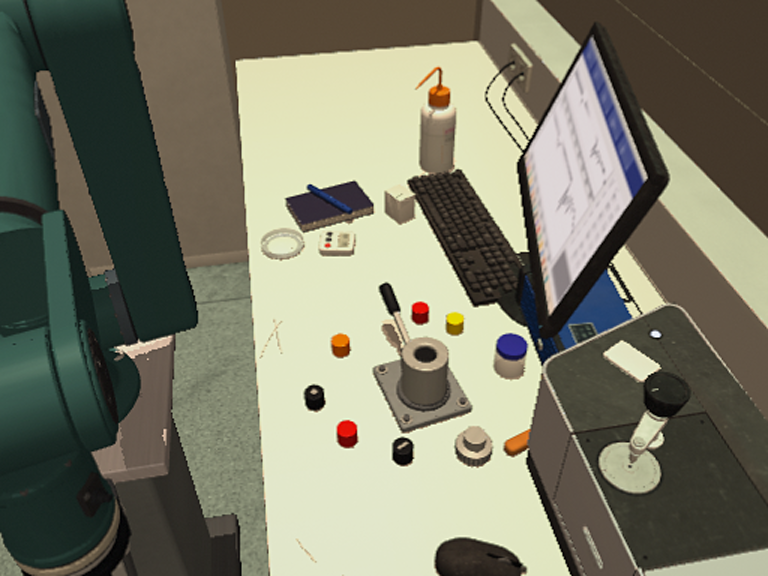

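View pics/top0.png

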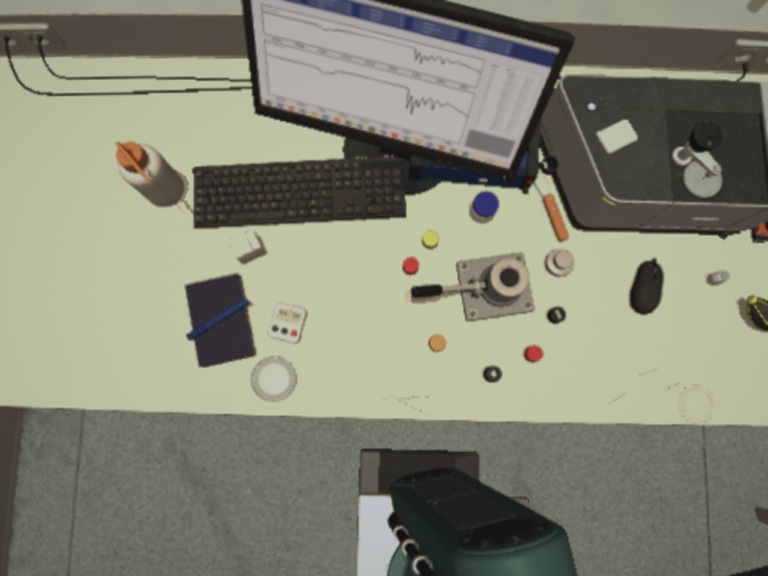

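Candidates in the top view are: the dark disc in the bore (508,277); black finished mounts at (556,314) and (492,373); and coloured look-alikes, orange (437,343), red (411,265) and (533,353), yellow (430,239). I choose the one in the bore. The black lever handle is at (428,291).

Run:
```python
from h import *
for n in('top','side'):
    s=load(n); X=cloud(s); im=s['image'].astype(int)
    reg=(X[...,0]>.3)&(X[...,0]<.62)&(X[...,1]>-.25)&(X[...,1]<.25)
    rim=reg&(abs(X[...,2]-.1)<.006)&(im.min(-1)>60)
    c=X[rim]; print(n,'rim n',len(c),c.min(0),c.max(0))
    m0=np.median(c,0); c=c[np.linalg.norm(c[:,:2]-m0[:2],axis=1)<.05]
    (cx,cy),r=cv2.minEnclosingCircle(c[:,:2].astype(np.float32)); print('circle',cx,cy,r,'z',np.median(c[:,2]))
    dk=reg&(im.max(-1)<60)&(X[...,2]>.045)&(X[...,2]<.12)
    d=X[dk]; inb=np.linalg.norm(d[:,:2]-[cx,cy],axis=1)<.03
    print('bore dark',inb.sum(),d[inb].mean(0)); h=d[~inb]
    print('handle n',len(h),h.mean(0),h.min(0),h.max(0))
    w,v=np.linalg.eigh(np.cov(h.T)); print('dir',v[:,-1])
    uv=proj(s,[cx,cy,.1])[0]; print(uv)
    # other objects
    ob=reg&(X[...,2]>.012)
    _,lab,st,ce=cv2.connectedComponentsWithStats(ob.astype(np.uint8))
    for i in range(1,len(st)):
        if st[i,4]>25: q=X[lab==i]; print(i,st[i,4],np.round(np.nanmin(q,0),3),np.round(np.nanmax(q,0),3),im[lab==i].mean(0).round())
s=load('top'); save(s,'crop',(260,150,400,260),5)
```

```text
top rim n 396 [ 0.51926872 -0.13978684  0.09401514] [ 0.58741578 -0.07002169  0.10348421]
circle 0.5525410771369934 -0.10474833101034164 0.036587752401828766 z 0.09826584038122052
bore dark 98 [ 0.55205483 -0.10400084  0.09534819]
handle n 151 [0.52742587 0.0261863  0.08417497] [ 0.51391958 -0.07832093  0.04556783] [0.56005294 0.070944   0.09945   ]
dir [-0.182864    0.95545357  0.2316662 ]
[339.74831883 183.95127464]
1 1631 [ 0.482 -0.168  0.012] [0.619 0.073 0.103] [118. 111.  96.]
3 220 [ 0.575 -0.246  0.012] [ 0.62  -0.196  0.044] [160. 151. 130.]
4 97 [0.572 0.059 0.012] [0.602 0.088 0.032] [174.  78.  69.]
7 95 [ 0.482 -0.226  0.012] [ 0.511 -0.197  0.032] [72. 69. 60.]
9 99 [0.422 0.005 0.016] [0.451 0.034 0.031] [181. 137.  81.]
10 111 [ 0.406 -0.183  0.012] [ 0.435 -0.151  0.031] [170.  74.  66.]
11 109 [ 0.365 -0.103  0.013] [ 0.396 -0.072  0.031] [83. 80. 70.]
side rim n 462 [ 0.5113346  -0.14246162  0.0945086 ] [0.58468895 0.06984035 0.10589355]
circle 0.5491052865982056 -0.10606618225574493 0.0367167629301548 z 0.10089887465981512
bore dark 109 [ 0.55059964 -0.10526237  0.09819881]
handle n 145 [0.52229249 0.03799653 0.09048916] [ 0.51012615 -0.11055166  0.07663825] [0.53620019 0.0699135  0.10254424]
dir [ 0.07504467 -0.97967325 -0.18603392]
[282.72088472 235.71904874]
1 2680 [ 0.478 -0.171  0.012] [0.617 0.07  0.106] [116. 106.  90.]
2 126 [0.568 0.053 0.012] [0.598 0.086 0.033] [176.  28.  19.]
3 140 [0.417 0.    0.012] [0.448 0.033 0.033] [188.  96.  10.]
4 168 [ 0.361 -0.105  0.012] [ 0.392 -0.071  0.035] [43. 40. 34.]
5 185 [ 0.402 -0.184  0.012] [ 0.432 -0.151  0.033] [185.  25.  16.]
6 439 [ 0.571 -0.25   0.012] [ 0.62  -0.198  0.047] [161. 146. 120.]
8 190 [ 0.477 -0.231  0.013] [ 0.507 -0.198  0.033] [46. 43. 37.]
```

View pics/crop.png

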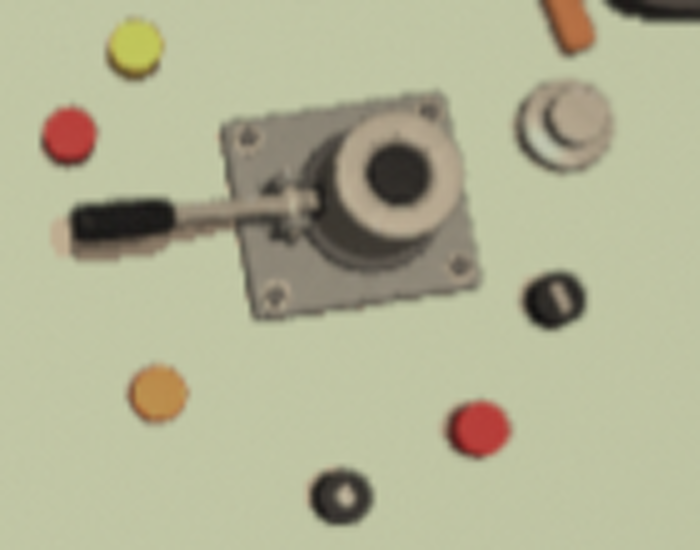

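The crop shows the black mount in the bore's grey rim at (398,172) and the black handle at (122,220). The sizes and heights match: bore at about (0.551,-0.105), handle grip at about (0.524,0.045). I'll go above the handle with the fingers shut.

Request:
carry_out(steps=[[[0.05,-0.042,0],0.4,1],[[0.1,-0.083,0],0.8,1],[[0.15,-0.124,0],1.2,1],[[0.2,-0.166,0],1.6,1],[[0.25,-0.207,0],1.93,1],[[0.3,-0.249,0],1.93,1],[[0.35,-0.29,0],1.93,1],[[0.4,-0.332,0],1.93,1],[[0.45,-0.373,0],1.93,1],[[0.49,-0.407,0],1.93,1]])

```text
time: 1.35
tool_pos: [0.5042, 0.0181, 0.2051]
ee_rot: [3.141, 0.0, -0.001]
wrist_force: [0.8, -1.9, 0.3]
width: 0.0006
finger_force: 0.0
```

Request:
carry_out(steps=[[[0.013,-0.023,0.02],0,1],[[0.013,-0.023,0.06],0,1],[[0.013,-0.023,0.09],0,1],[[0.013,-0.023,0.095],0,1],[[0.013,-0.023,0.1],0,1],[[0.013,-0.023,0.105],0,1],[[0.013,-0.023,0.11],0,1],[[0.013,-0.023,0.115],0,1],[[0.013,-0.023,0.12],0,1]])

```text
time: 2.48
tool_pos: [0.5172, 0.0396, 0.0863]
ee_rot: [-3.141, -0.002, -0.001]
wrist_force: [-0.6, 1.3, 4.4]
width: 0.0005
finger_force: 1.8
```

Run:
```python
from h import *
s=snap('side'); save(s,'press1',(220,160,350,290),5)
```

```text
(no output)
```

View pics/press1.png

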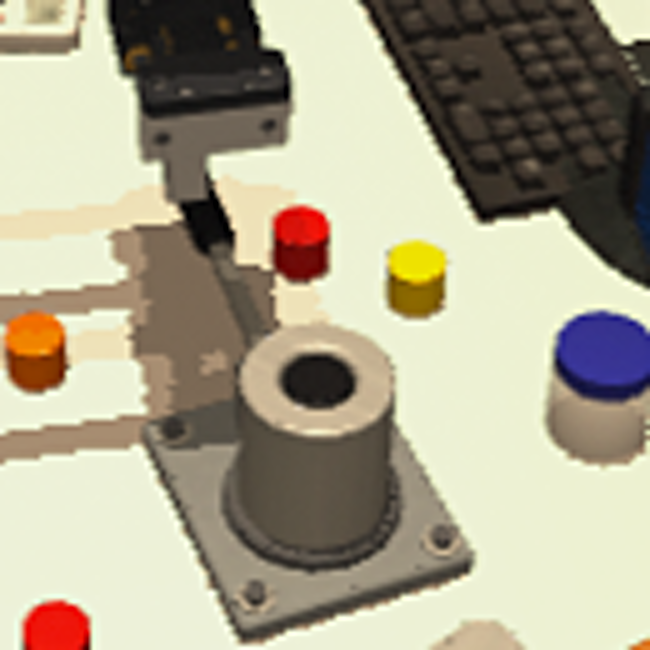

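The fingers rest on the handle (crop 200,190) with 4 N, and the lever is moving. Pressing on.

Request:
carry_out(steps=[[[0,-0.002,0.006],0,1],[[0,-0.003,0.012],0,1],[[0,-0.004,0.018],0,1],[[0,-0.004,0.023],0,1],[[0,-0.004,0.028],0,1],[[0,-0.004,0.032],0,1],[[0,-0.004,0.036],0,1],[[0,-0.004,0.039],0,1],[[0,-0.004,0.042],0,1],[[0,-0.004,0.042],0,1]])

```text
time: 3.78
tool_pos: [0.5168, 0.0431, 0.0449]
ee_rot: [3.141, -0.0, -0.001]
wrist_force: [-3.6, 3.0, 9.9]
width: 0.0005
finger_force: 5.1
```

Request:
carry_out(steps=[[[0,0,0.002],0,1],[[0,0,0.003],0,1],[[0,0,0.004],0,1],[[0,0,0.004],0,1],[[0,0,0.004],0,1]])

```text
time: 4.4
tool_pos: [0.5171, 0.0431, 0.0444]
ee_rot: [3.141, -0.002, -0.001]
wrist_force: [-9.7, 3.0, 23.5]
width: 0.0005
finger_force: 12.7
```

Run:
```python
from h import *
s=snap('side'); save(s,'press2',(220,160,350,290),5); X=cloud(s); im=s['image'].astype(int)
d=np.linalg.norm(X[...,:2]-[.551,-.105],axis=-1)<.028
q=X[d&(im.max(-1)<70)&(X[...,2]>.09)]; print(len(q),np.percentile(q,[5,50,95],axis=0))
```

```text
191 [[ 0.53568272 -0.12071213  0.09935961]
 [ 0.54834748 -0.11404017  0.11839053]
 [ 0.5617521  -0.09542202  0.12238768]]
```

View pics/press2.png

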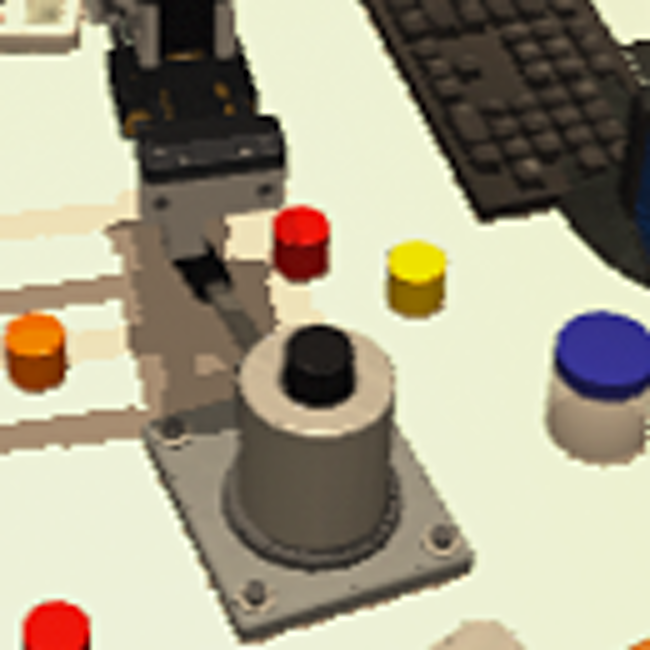

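The lever is at its stop, and the mount (crop 320,365) stands out with its top at about 0.119. Raising, opening, and moving over the mount.

Request:
carry_out(steps=[[[0,0,-0.05],0,1],[[0,0,-0.1],0,0],[[0,0,-0.14],0,-0.3],[[0.015,0.05,-0.14],0,-0.3],[[0.03,0.1,-0.14],0,-0.3],[[0.034,0.148,-0.14],0,-0.3],[[0.034,0.148,-0.12],0,-0.3],[[0.034,0.148,-0.1],0,-0.3],[[0.034,0.148,-0.1],0,-0.3]])

```text
time: 5.58
tool_pos: [0.5487, -0.1057, 0.1365]
ee_rot: [3.141, 0.006, -0.002]
wrist_force: [-0.1, -0.7, 0.1]
width: 0.0612
finger_force: 0.0
```

Run:
```python
from h import *
print(robot.get_obs()['tool_pos'])
for n in('side','top'):
    s=snap(n); X=cloud(s); im=s['image'].astype(int)
    d=np.linalg.norm(X[...,:2]-[.551,-.105],axis=-1)<.028
    q=X[d&(im.max(-1)<70)&(X[...,2]>.11)&(X[...,2]<.126)]
    if len(q): print(n,len(q),np.percentile(q,[3,50,97],axis=0))
s=load('side'); save(s,'over',(220,130,350,260),5)
```

```text
[ 0.54865671 -0.10569024  0.13647014]
side 65 [[ 0.5344861  -0.12246545  0.11151868]
 [ 0.54079914 -0.10947234  0.11880421]
 [ 0.55510524 -0.09312234  0.12251411]]
top 1 [[ 0.5410425  -0.09398141  0.11484736]
 [ 0.5410425  -0.09398141  0.11484736]
 [ 0.5410425  -0.09398141  0.11484736]]
```

View pics/over.png

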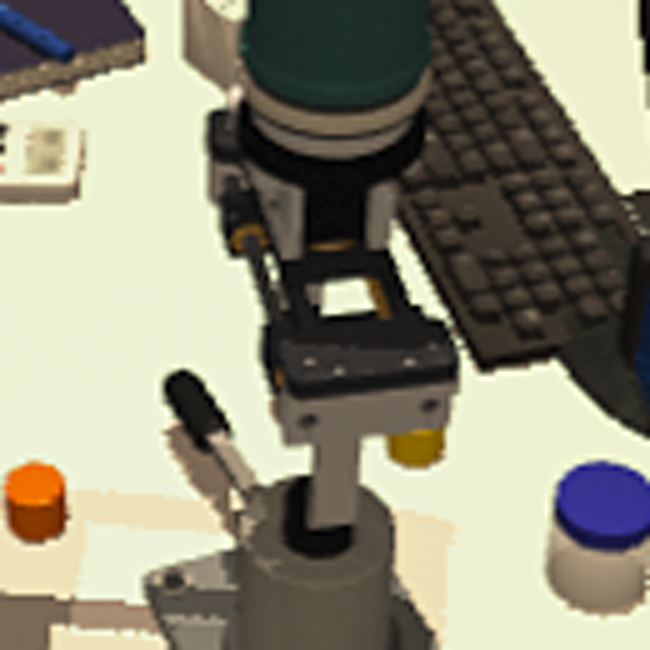

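Centred over the mount. Lowering to just above the rim and closing.

Request:
carry_out(steps=[[[0.002,0.001,0.015],0,-0.3],[[0.002,0.001,0.028],0,-0.3],[[0.002,0.001,0.033],0,-0.3],[[0.002,0.001,0.0335],0,0],[[0.002,0.001,0.0335],0,0.3],[[0.002,0.001,0.0335],0,1],[[0.002,0.001,0.0335],0,1],[[0.002,0.001,0.0335],0,1]])

```text
time: 6.68
tool_pos: [0.5529, -0.106, 0.1066]
ee_rot: [3.141, -0.001, -0.001]
wrist_force: [0.6, -1.0, 1.4]
width: 0.0309
finger_force: 30.0
```

Gripped at 30 N. The moves only allow turns about the tool z, so I'll tip the mount in the pads against the outer rim edge of the barrel. First draw it straight up, then go to the robot side of the barrel.

Request:
carry_out(steps=[[[0,0,-0.01],0,1],[[0,0,-0.025],0,1],[[0,0,-0.04],0,1],[[0,0,-0.05],0,1],[[0,0,-0.05],0,1],[[-0.02,0,-0.05],0,1],[[-0.05,0,-0.05],0,1],[[-0.068,0,-0.05],0,1],[[-0.068,0,-0.05],0,1],[[-0.068,0,-0.05],0,1]])

```text
time: 7.92
tool_pos: [0.4849, -0.1059, 0.1558]
ee_rot: [-3.142, -0.0, -0.001]
wrist_force: [-0.3, -0.9, 0.7]
width: 0.0309
finger_force: 30.0
```

Run:
```python
from h import *
print(robot.get_obs()['tool_pos'])
s=snap('side'); save(s,'held',(200,130,330,260),5)
X=cloud(s); im=s['image'].astype(int); tp=robot.get_obs()['tool_pos']
d=np.linalg.norm(X[...,:2]-tp[:2],axis=-1)<.03
q=X[d&(im.max(-1)<70)&(X[...,2]>.12)&(X[...,2]<.19)]; print(len(q),np.percentile(q,[2,50,98],axis=0))
```

```text
[ 0.48493833 -0.10587699  0.15578201]
77 [[ 0.46844759 -0.12992461  0.14435505]
 [ 0.4729534  -0.11735296  0.16025776]
 [ 0.49212358 -0.10078288  0.18480353]]
```

View pics/held.png

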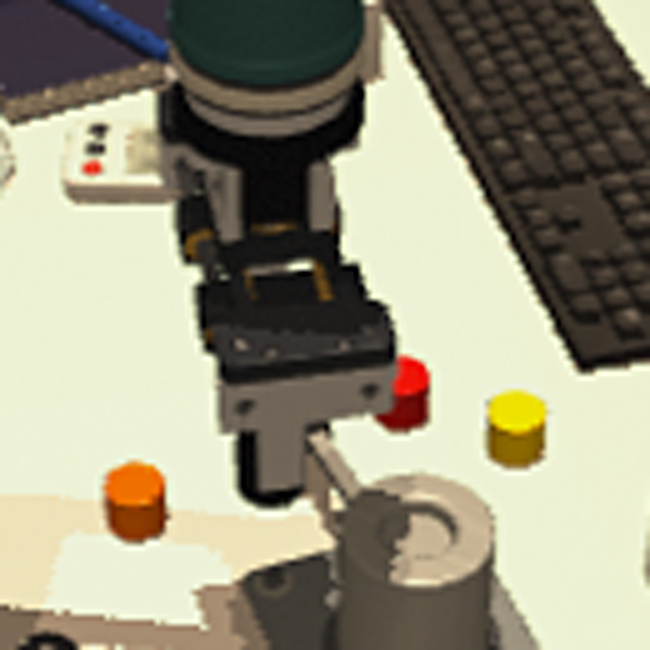

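The mount is held upright and clear of the mould, visible between the pads with its underside at crop (275,495). Lowering beside the barrel and starting the tip.

Request:
carry_out(steps=[[[0,0,0.02],0,1],[[0,0,0.04],0,1],[[0,0,0.047],0,1],[[0.007,0,0.047],0,1],[[0.0145,0,0.047],0,1],[[0.0175,0,0.0455],0,1],[[0.0205,0,0.0435],0,1],[[0.024,0,0.0425],0,1],[[0.028,0,0.041],0,1],[[0.028,0,0.041],0,1]])

```text
time: 9.22
tool_pos: [0.5105, -0.1058, 0.1145]
ee_rot: [-3.141, 0.005, -0.001]
wrist_force: [-6.4, 0.4, -0.0]
width: 0.0312
finger_force: 30.0
```

Run:
```python
from h import *
s=snap('side'); save(s,'tip1',(215,170,315,270),6)
```

```text
(no output)
```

View pics/tip1.png

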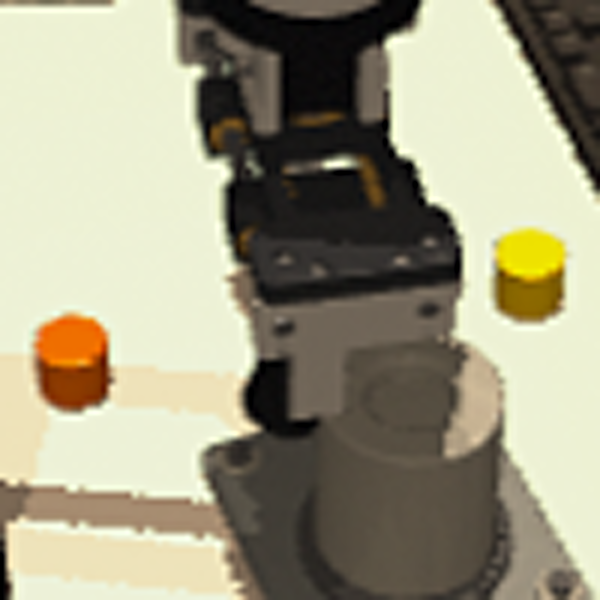

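It is tipping: the black body swings out behind the pads at crop (280,400), with about 6 N. Continuing.

Request:
carry_out(steps=[[[0.004,0,0.0005],0,1],[[0.0075,0,0.001],0,1],[[0.011,0,0.0025],0,1],[[0.0145,0,0.0045],0,1],[[0.0165,0,0.0055],0,1],[[0.018,0,0.006],0,1],[[0.018,0,0.006],0,1],[[0.018,0,0.006],0,1]])

```text
time: 10.28
tool_pos: [0.5322, -0.1062, 0.112]
ee_rot: [3.14, -0.005, -0.001]
wrist_force: [-2.5, 0.1, 7.5]
width: 0.0303
finger_force: 30.0
```

Run:
```python
from h import *
s=snap('side'); save(s,'tip2',(215,170,315,270),6)
```

```text
(no output)
```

View pics/tip2.png

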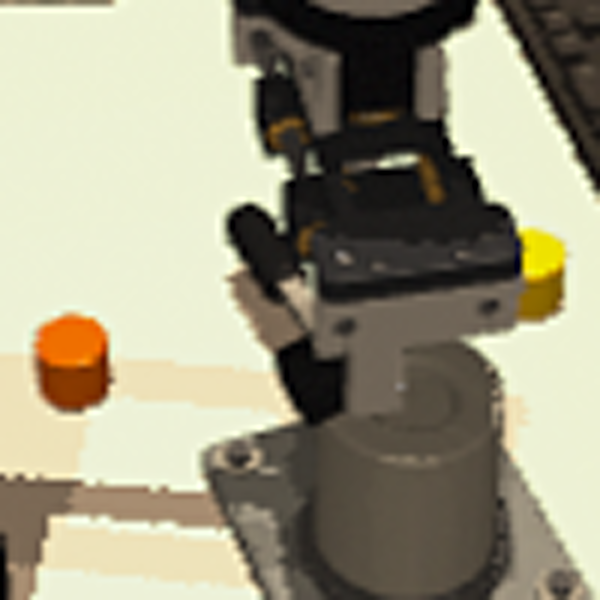

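The mount now lies back behind the pads (crop 315,385), nearly on its side on the rim. Press 2 mm more, then lift and measure the angle in the clear.

Request:
carry_out(steps=[[[0.001,0,0.001],0,1],[[0.002,0,0.002],0,1],[[0.002,0,0.002],0,1],[[0.002,0,-0.01],0,1],[[0.002,0,-0.04],0,1],[[0.002,0,-0.08],0,1],[[-0.03,0,-0.11],0,1],[[-0.06,0,-0.12],0,1],[[-0.07,0,-0.12],0,1],[[-0.07,0,-0.12],0,1]])

```text
time: 11.58
tool_pos: [0.4605, -0.1058, 0.2289]
ee_rot: [-3.142, -0.001, -0.001]
wrist_force: [0.7, 0.7, -1.0]
width: 0.0307
finger_force: 30.0
```

Run:
```python
from h import *
o=robot.get_obs(); tp=o['tool_pos']; print(tp,o['finger_force'],o['width'])
s=snap('side'); u,v=proj(s,tp)[0]; u,v=int(u),int(v); print(u,v); save(s,'end',(u-40,v-40,u+40,v+40),7)
X=cloud(s); im=s['image'].astype(int)
for lab,q in((n,X[(abs(X-tp)<[.05,.05,.05]).all(-1)&m]) for n,m in(('dark',im.max(-1)<70),('all',im.max(-1)<999))):
    print(lab,len(q),np.round(np.percentile(q-tp,[2,50,98],axis=0),4).tolist())
q=X[(abs(X-tp-[-.02,0,.005])<[.03,.02,.025]).all(-1)&(im.max(-1)<70)]-tp
for p in q[np.argsort(q[:,0])][::max(1,len(q)//30)]: print(np.round(p*1000,1).tolist())
```

```text
[ 0.46054027 -0.10579165  0.22885605] 29.996756217442453 0.030689469657724698
242 198
dark 154 [[-0.0318, -0.0175, 0.0013], [-0.0206, -0.0102, 0.0172], [-0.0116, 0.0049, 0.0336]]
all 329 [[-0.0332, -0.029, -0.0007], [-0.0123, -0.0153, 0.0201], [0.0067, 0.0051, 0.0478]]
[-33.2, -5.0, 16.8]
[-31.5, -6.4, 12.4]
[-30.7, -2.4, 19.6]
[-29.8, 4.7, 16.0]
[-29.3, -6.4, 17.4]
[-28.5, -13.4, 9.8]
[-27.7, 4.7, 18.4]
[-27.1, -5.0, 15.8]
[-26.6, -13.5, 6.8]
[-26.4, -1.3, 20.7]
[-25.5, -8.3, 15.7]
[-24.9, -15.1, 5.2]
[-24.6, -14.5, 10.1]
[-24.0, 0.2, 21.7]
[-23.4, -7.3, 14.5]
[-22.8, -15.0, 4.7]
[-22.5, -13.1, 5.8]
[-22.0, 0.3, 21.3]
[-21.1, -6.8, 19.1]
[-20.6, -4.9, 22.8]
[-20.2, -13.9, 14.4]
[-19.7, 1.1, 22.9]
[-19.0, -7.7, 22.2]
[-18.6, -14.0, 3.1]
[-18.1, -1.6, 22.2]
[-17.5, -10.8, 19.3]
[-16.8, 6.7, 23.0]
[-16.4, -14.7, 8.9]
[-15.9, -12.5, 15.1]
[-15.3, -9.0, 17.3]
[-14.8, -17.1, 8.0]
[-14.5, -14.4, 2.8]
[-14.0, -13.2, 12.6]
[-13.5, -11.7, 22.1]
[-12.7, -7.2, 26.2]
[-12.2, -13.5, 7.1]
[-11.7, -12.2, 16.8]
[-11.1, -9.3, 22.4]
```

View pics/end.png

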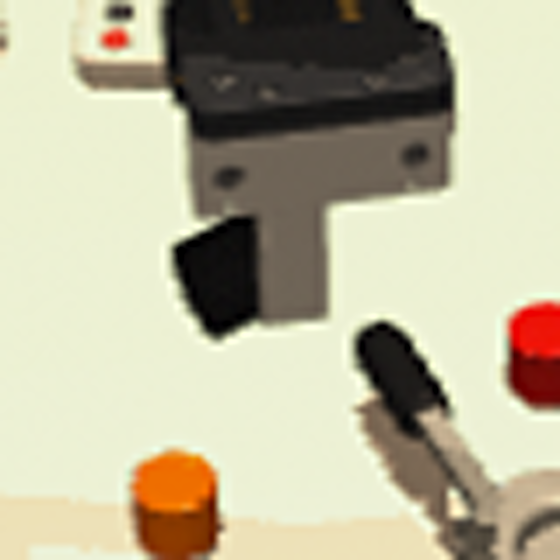

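The mount sits behind the pads with its underside edge running crop (175,250)–(218,335), tilted roughly 70°. I'll confirm with a cylinder fit.

Run:
```python
from h import *
from scipy.optimize import least_squares
o=robot.get_obs(); tp=o['tool_pos']; s=load('side'); X=cloud(s); im=s['image'].astype(int)
q=(X[(abs(X-tp-[-.021,0,.012])<[.012,.025,.018]).all(-1)&(im.max(-1)<70)]-tp)*1000
# tilt th: underside direction a=(-sin,0,-cos); radius 16 side or cap plane at distance c
def f(p):
    th,x0,y0,z0=p; a=np.array([-np.sin(th),0,-np.cos(th)]); d=q-[x0,y0,z0]; t=d@a
    r=np.linalg.norm(d-np.outer(t,a),axis=1)-16; c=t-14
    return np.where(abs(r)<abs(c),r,c)
for t0 in(50,60,70,80,90):
    r=least_squares(f,[np.radians(t0),-16,0,9],loss='soft_l1'); print(len(q),np.degrees(r.x[0]),r.x[1:],np.median(abs(r.fun)))
```

```text
147 68.2261352532366 [-13.03778903   0.50125372   9.30008452] 0.8185264781095647
147 68.22613696046272 [-13.03778924   0.50125376   9.30008442] 0.8185262594054201
147 68.22613156615775 [-13.0377886    0.50125364   9.30008473] 0.8185269598747595
147 68.2261668732064 [-13.03779294   0.5012545    9.30008283] 0.8185222434941437
147 68.22613152985244 [-13.03778859   0.50125363   9.30008474] 0.8185269612479793
```

The fit gives 68° (limits 57–123), centre about 0.238 m high, x 0.45, arm at rest with 30 N grip. Handing in.

```bash
python3 -c "
from bench import robot
o=robot.get_obs(); print(abs(o['qvel']).max(),o['finger_force']); print(robot.close_job())"
```

```text
0.021367298848948214 29.996817407081835
the job is handed in; nothing more can be done
None
```

The job is handed in, with no verdict shown: the lever was pressed to its stop, and the mount was drawn straight out and tipped to about 68° in the pads against the barrel's rim. At hand-in it was held at 30 N, about 24 cm above the open bench.

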